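# Set a pottery wheel's spindle flat and hold its collar on it

### The arm

A 6-joint arm with a two-finger parallel gripper is mounted at the origin on the work surface. World frame = base frame: x ahead of the robot, y to its left, z up, the work surface at z = 0. Lengths are in m, angles in rad, forces in N, time in s.
With the tool pointing down it reaches from about 0.25 to 0.725 m from the base axis. Payload 4 kg.
Tool frame: the origin (TCP) lies at the very end of the fingers, on their centre line; the grasp point (between the pads) lies 19 mm behind it; z points along the fingers, y is the line along which they close (so a half turn about z gives the same grasp; the last joint's range is limited). The gripper opens to 85 mm and grips with 20 to 120 N. Pads are 22 mm wide; open, the fingers measure 114 mm over their backs; the gripper's body (76 mm by 85 mm) begins 54 mm behind the grasp point. The pads swing forward as they close: fully open they stand 13 mm farther back than shut.
Start: joints at [-1.262, 0.241, 0.005, 1.335, 0, 1.571], TCP at [0.152, -0.476, 0.207] pointing down, gripper open.
Joint ranges: [-2.72, 2.72], [-1.05, 1.87], [-1.09, 1.28], [-1.99, 2.15], [-1.42, 1.44], [-3.14, 3.14]. Speed limits (rad/s): [2.79, 2.79, 3.14, 3.14, 3.14, 3.14].

### API

Orientations are given as a unit quaternion [x, y, z, w].
In Python, from workcell import bot, vision, workorder, boxes_of gives the robot as it stands.
- The arm moves only by the tool send_rows, never from a script. Its argument "motion" is text: rows parted by semicolons, each of 5 numbers parted by spaces: the closure, from -1 (fully open) to 1 (shut), so that 0 is half open, then the shift along the tool's x, y, z in cm, then the turn about the tool's z in rad. In form: claw x y z twist; .... A call has 1 to 5 rows; each row is the pose to reach, as a shift and turn from the pose commanded when the call began, along the tool's axes at that moment; what a row does not reach only later rows make up. A row lasts 1/10 s, in which the tool goes at most 50 mm and 8.59 degrees, less where a joint would pass 70% of its speed; a pose out of reach is approached as far as the arm can. A call with a gripper value outside its range is refused whole. The fingers move at their own pace and stop on an object; the grip force is fixed at half the most. Time passes only in rows, so rows that repeat a pose let the fingers close. It gives the time, the measured TCP pose, the force, the opening and the grip force at its end, in the units of the state.
- bot.get_obs(): the state, without advancing time (a new reading comes with each control period).
- vision.camera(name): name is "side" or "top" or "wrist"; returns the picture (420x560x3 uint8, red, green, blue); there is no depth.
- vision.camera_model(name): a dict with "fov_y" (degrees; the focal length in pixels is half the picture's height over the tangent of half this angle, whatever the lens; pixels are square), "cx", "cy" (the principal point, pixels), "world_from_camera" (4x4, takes a point from camera to world coordinates); the wrist camera has in their place "hand_eye" (4x4, takes a point from camera to tool coordinates, whose origin is the TCP and whose axes are the flange's). Camera axes: x right, y down, z forward; pixel columns grow to the right and rows downward; lengths in m; the calibration is good to about 2 mm. A picture is of the moment at which its call begins: read the wrist's pose just before it. camera_model takes no time and is no camera call.
- workorder.job_done(): hands the job in; it is judged then, once.
Trained networks look in the newest picture that a camera, given by its name, has taken for a name from the list of things; names that differ only in an ending like _2 or _b are one class to them, and where a whole thing is asked for, a point or a joint stands for the part that bears it (a point fixed in the world has none). Each returns a list of dicts, best first, with "conf" (0 to 1); they miss things now and then, are a little off and sometimes report something else, mostly with a low value. They report only what shows in the picture. A call takes as long as a camera call. They do not tell look-alikes from the thing itself.
- boxes_of(camera, target): "rect" ([centre column, centre row, width, height] in pixels, round what is visible of it).
The state is a dict: "clock": time; "joint_pos": joint angles; "joint_vel": joint speeds; "tau": joint torques, N m; "eef_pos": TCP position; "tool_rot": TCP orientation; "ft_force": force on the tool from outside, world axes, zero at the start; "ft_torque": the same for the moment, N m; "grip_width": finger opening in m; "grasp_force": force on a finger pad.
Only numpy, scipy, OpenCV 4.12 (cv2) and the standard library are available. Lean on these libraries where they do the work, as an engineer would, in place of code of your own. Each camera call takes 0.05 s, during which the arm holds its last target. There are 200 camera calls.

### The job

The small pottery wheel has its wheel-head off: feel for the set-screw flat at the end of the bare spindle by pinching it with one finger pad on the flat, turn the spindle until the flat squarely faces the notch in the yellow splash-pan rim, and let go. Then take the loose collar at the spindle's foot, turn it so that its brass set screw stands squarely over the flat, slide it up the spindle until its top is flush with the spindle's end, and finish while still holding it there, level and still, so that a mate can tighten the screw through the notch. The flat must still face the notch, and leave the bowl, the grease jar, the hex key and the clamp where they are.

Things in the scene. Friction and masses are not known exactly. Their poses are not given: they have to be found in the camera images.
- wheel: Fixed grey round wheel housing, 290 mm across, 80 mm high, standing on the bench; origin at the centre of its underside, on the spindle's axis; z up. Round its edge stands a thin yellow rim, top 102 mm above the bench, with a 46 mm wide notch (gap) in the direction of the wheel's own +x axis; a red stripe on the pan floor points to the notch. In the middle a blue bearing boss, 36 mm across, from 80 to 110 mm above the bench, carries the spindle and, at the start, the collar.
- spindle_top (a point): Centre of the upper end of the upright steel spindle, 162 mm above the bench; x points out squarely from the set-screw flat, z up; turns with the spindle. The spindle is 24 mm in diameter and rises 52 mm out of the boss. Its lowest 22 mm are fully round; along the upper 30 mm one side is cut away to a brass-coloured flat, 20 mm wide, 6 mm from the axis, so that it measures 18 mm across the flat and 24 mm the other way. A red dash on the end face lies beside the flat.
- spindle (a joint): Turn of the spindle about its upright axis, rad, counter-clockwise from above; 0 when the flat faces the notch; 0.6 to 1.5 at the start. It turns against a friction of about 0.08 N m and stays where it is left.
- collar_center (a point): Centre (half-way up) of the loose dark steel collar, 44 mm across, 20 mm high, about 150 g, with two parallel wrench faces, 26 mm long and 46 mm apart, that look along its own y and -y: grip it by these. It is threaded on the spindle with a 27 mm round bore (it slides and turns freely) and at first rests on the boss. x points to its set screw, z up. Held flush with the spindle's end it has risen 32 mm.
- set_screw (a point): Outer end of the collar's brass set screw (12 mm thick, standing 9 mm out of the collar along the collar's x), 31 mm from the collar's axis at half height; x points outwards. A white dash on the collar's top lies above the screw. At the start it points 0.5 to 1.3 rad clockwise (from above) of the notch.
- bowl_center (a point): Centre of an unfired grey clay bowl, 140 mm across, 65 mm high, on the bench: leave alone.
- grease_center (a point): Centre of a white grease jar with a red cap, 60 mm across, 75 mm high, on the bench: leave alone.
- hexkey_center (a point): Middle of the long leg of a dark hex key lying on the bench, 100 mm by 25 mm, 8 mm thick: leave alone.
- clamp_center (a point): Centre of a small black and blue bat clamp, 35 by 22 by 26 mm, lying on the pan floor of the wheel about 105 mm from the spindle, on the side away from the notch: leave alone.
Mind the look-alikes: they are no part of the job. There is more than one size of the part that bears collar_center; the job needs the smaller.

How it is judged:
On the way:
1. a finger pad presses on the flat (over 2 N) while the flat faces the notch within 0.17 rad (value of joint spindle between -0.17 and 0.17 rad and contact force between the fingers and flat above 2 N), for 0.2 s.
At the end, for the whole second after the job is handed in: The fingers hold the collar (over 3 N) at rest on the spindle, level within 0.12 rad, its top flush with the spindle's end within 5 mm, its set screw over the flat (screw end within 6 mm to either side of the flat's middle line), and the flat faces the notch within 0.17 rad (value of joint spindle between -0.17 and 0.17 rad and y of set_screw in the frame of spindle_top between -0.006 and 0.006 m and x of set_screw in the frame of spindle_top above 0.02 m and z of collar_center in the frame of spindle_top between -0.015 and -0.005 m and horizontal distance between collar_center and spindle_top below 0.004 m and angle between collar_center's own z axis and vertical below 0.12 rad and contact force between the fingers and collar above 3 N and linear speed of collar below 0.02 m/s); the arm keeps its last pose, push and grip.
It fails at once if a bystander (bowl, grease jar, hex key or clamp) is shifted by more than 20 mm (distance of any of bowl_center, grease_center, hexkey_center, clamp_center from where it was at the start of the episode above 0.02 m).
It also fails if it takes over 51 s, if anything falls off the work surface, if the arm or the gripper's body presses on something with over 40 N, if the wrist force passes 120 N, or if a joint passes its speed limit or range.

## Working session

There is one attempt and no reset: what is moved stays moved. The work goes in short steps, Python scripts to look and compute and a tool call to move; the robot and the scene stay as the last step left them, time stands still between calls to the robot, and variables do not carry over. Pictures are saved under pics/ and viewed, at most 10 in all, crops included, and the job is handed in when it is done.

Besides the shell and the picture viewer there is one more tool, called as name(argument=value, ...) on one line, values as JSON. send_rows: Moves the arm, as the interface text tells. Its arguments: {"type":"object","properties":{"motion":{"type":"string"}},"required":["motion"]}

```bash
mkdir -p pics; ls; python3 - <<'E'
from workcell import bot, vision, workorder, boxes_of
import cv2,numpy as np
o=bot.get_obs(); print({k:np.round(v,3) for k,v in o.items()})
for n in("top","side"):
    im=vision.camera(n); cv2.imwrite(f"pics/{n}0.png",im[:,:,::-1])
    m=vision.camera_model(n); print(n,m['fov_y'],m['cx'],m['cy'],np.round(m['world_from_camera'],3).tolist(), {k:v for k,v in m.items() if k not in('fov_y','cx','cy','world_from_camera')})
    for t in("wheel","collar_center","spindle_top","set_screw"): print(t,[(np.round(d['rect']).tolist(),round(d['conf'],2)) for d in boxes_of(n,t)][:4])
print(vision.camera_model("wrist"))
E
```

```text
pics
{'clock': np.float64(0.0), 'joint_pos': array([-1.262,  0.241,  0.004,  1.335, -0.   ,  1.571]), 'joint_vel': array([-0.001,  0.   , -0.001,  0.   , -0.   ,  0.   ]), 'tau': array([ 1.0000e-03, -3.7232e+01,  2.5241e+01,  1.7000e-02,  0.0000e+00,
        0.0000e+00]), 'eef_pos': array([ 0.152, -0.476,  0.206]), 'tool_rot': array([ 0.988,  0.154, -0.   , -0.001]), 'ft_force': array([0.15 , 0.268, 0.226]), 'ft_torque': array([-0.027,  0.016,  0.05 ]), 'grasp_force': np.float64(0.0), 'grip_width': np.float64(0.086)}
top 50.222331692878996 277.57179548642364 206.31580394196516 [[0.013, -0.998, 0.055, 0.387], [-1.0, -0.014, -0.011, 0.015], [0.012, -0.055, -0.998, 1.33], [0.0, 0.0, 0.0, 1.0]] {}
wheel [([258.0, 162.0, 111.0, 107.0], 0.64)]
collar_center [([260.0, 163.0, 21.0, 17.0], 0.68), ([218.0, 264.0, 27.0, 25.0], 0.66)]
spindle_top [([259.0, 162.0, 8.0, 13.0], 0.37)]
set_screw [([259.0, 164.0, 13.0, 17.0], 0.64), ([217.0, 265.0, 23.0, 26.0], 0.64)]
side 46.89345777984667 284.36608754485485 220.7091953166848 [[0.996, -0.048, 0.079, 0.397], [-0.091, -0.656, 0.75, -0.821], [0.015, -0.754, -0.657, 0.859], [0.0, 0.0, 0.0, 1.0]] {}
wheel []
collar_center [([207.0, 216.0, 26.0, 28.0], 0.78), ([321.0, 213.0, 22.0, 14.0], 0.58)]
spindle_top [([323.0, 203.0, 7.0, 14.0], 0.6)]
set_screw [([209.0, 215.0, 29.0, 21.0], 0.59), ([320.0, 212.0, 20.0, 17.0], 0.48)]
{'fov_y': 61.052529041124984, 'cx': 279.6904298089388, 'cy': 204.74386248569127, 'hand_eye': array([[ 1.58429230e-03, -9.47114934e-01, -3.20890623e-01,
         8.21744268e-02],
       [ 9.99998295e-01,  1.80482017e-03, -3.89798033e-04,
        -3.29619679e-04],
       [ 9.48333408e-04, -3.20889458e-01,  9.47116179e-01,
        -1.66155346e-01],
       [ 0.00000000e+00,  0.00000000e+00,  0.00000000e+00,
         1.00000000e+00]])}
```

View pics/top0.png

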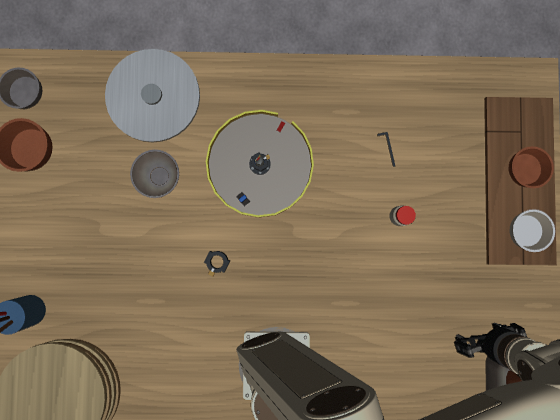

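View pics/side0.png

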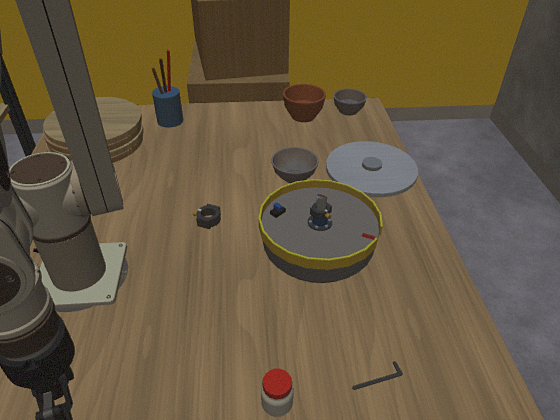

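Top view: the collar look-alikes are the one on the spindle at (260,163) and a larger loose one on the bench at (217,262). I choose the one threaded on the spindle. The notch is at about (285,120) with the red stripe at (281,127), and the clamp is at (243,199). Side view: spindle at (321,203), loose collar at (208,215).

```bash
cat > h.py <<'E'
from workcell import bot, vision, workorder, boxes_of
import cv2,numpy as np
from scipy.spatial.transform import Rotation as R
def model(n,obs=None):
    m=vision.camera_model(n); f=210/np.tan(np.radians(m['fov_y']/2))
    if n=='wrist':
        T=np.eye(4);T[:3,:3]=R.from_quat(obs['tool_rot']).as_matrix();T[:3,3]=obs['eef_pos'];W=T@m['hand_eye']
    else: W=m['world_from_camera']
    return f,m['cx'],m['cy'],W
def back(M,uv,z):
    f,cx,cy,W=M; uv=np.atleast_2d(uv).astype(float)
    d=np.c_[(uv[:,0]-cx)/f,(uv[:,1]-cy)/f,np.ones(len(uv))]@W[:3,:3].T
    return W[:3,3]+d*((z-W[2,3])/d[:,2])[:,None]
def proj(M,P):
    f,cx,cy,W=M; p=(np.atleast_2d(P)-W[:3,3])@W[:3,:3]
    return np.c_[cx+f*p[:,0]/p[:,2],cy+f*p[:,1]/p[:,2]]
def mask(im,lo,hi):
    return cv2.inRange(cv2.cvtColor(im,cv2.COLOR_RGB2HSV),lo,hi)
E
python3 - <<'E'
from h import *
im=cv2.imread('pics/top0.png')[:,:,::-1].copy(); M=model('top')
y=mask(im,(22,150,90),(35,255,255)); y[:100]=0;y[225:]=0;y[:,:195]=0;y[:,325:]=0
v,u=np.nonzero(y); P=back(M,np.c_[u,v],.1)[:,:2]
from scipy.optimize import least_squares
s=least_squares(lambda p:np.hypot(*(P-p[:2]).T)-p[2],[.5,.05,.14],loss='soft_l1',f_scale=.003).x; print('circle',s,len(P))
a=np.sort(np.degrees(np.arctan2(P[:,1]-s[1],P[:,0]-s[0]))); g=np.diff(np.r_[a,a[0]+360]); k=np.argsort(-g)[:4]; print([(round(a[i],1),round(g[i],1)) for i in k])
r=mask(im,(0,150,90),(8,255,255))|mask(im,(172,150,90),(180,255,255)); r[:110]=0;r[145:]=0;r[:,:265]=0;r[:,300:]=0
v,u=np.nonzero(r);q=back(M,[[u.mean(),v.mean()]],.08)[0];print('stripe',q,np.degrees(np.arctan2(q[1]-s[1],q[0]-s[0])))
print('spindle',back(M,[[259.5,162.5]],.13))
c=im[130:196,225:295]; c=cv2.resize(c,None,fx=5,fy=5,interpolation=cv2.INTER_CUBIC)
S=cv2.imread('pics/side0.png')[185:240,290:352]; S=cv2.resize(S,(372,330),interpolation=cv2.INTER_CUBIC)
cv2.imwrite('pics/crop0.png',np.hstack([c[:330,:,::-1],S]))
E
```

```text
circle [0.57407748 0.05344049 0.14320576] 88
[(np.float64(138.4), np.float64(134.5)), (np.float64(-38.4), np.float64(19.4)), (np.float64(125.1), np.float64(11.7)), (np.float64(-86.0), np.float64(7.9))]
stripe [ 0.68212335 -0.00440197  0.08      ] -28.162412644289084
spindle [[0.57029614 0.05193667 0.13      ]]
```

View pics/crop0.png

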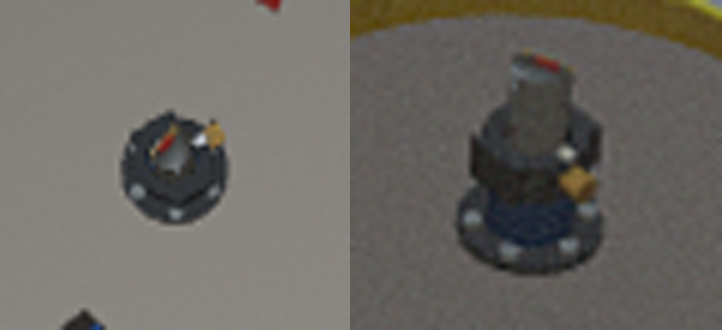

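The crop confirms the choice: the smaller collar sits on the spindle with its brass screw and white dash to the right at about (212,137). The spindle's red dash and flat are towards the upper left at about (163,143). I start travelling.

send_rows(motion="-1 4 -2.7 -1.4 -0.15; -1 8 -5.4 -2.8 -0.3; -1 12 -8 -4.2 -0.45; -1 16 -10.7 -5.6 -0.6; -1 20 -13.5 -7 -0.75")

```text
clock: 1.0
eef_pos: [0.3016, -0.2865, 0.277]
tool_rot: [0.862, 0.507, 0.0, 0.0]
ft_force: [0.8, -0.7, 0.9]
grip_width: 0.0851
grasp_force: 0.0
```

```bash
cat >> h.py <<'E'
def go(x,y,z,az):
    o=bot.get_obs(); T=R.from_quat(o['tool_rot']); d=T.inv().apply(np.array([x,y,z])-o['eef_pos'])*100
    ty=T.apply([0,1,0]); a=np.arctan2(ty[1],ty[0]); tw=-(np.radians(az)-a); tw=(tw+np.pi)%(2*np.pi)-np.pi
    print('clock %.2f'%o['clock'],'pos',np.round(o['eef_pos'],4),'az_y %.1f'%np.degrees(a),'tilt',np.round(T.apply([0,0,1])[:2],3),'shift cm',np.round(d,2),'twist',round(tw,3),'j6 %.2f'%o['joint_pos'][5],'w %.4f gf %.1f'%(o['grip_width'],o['grasp_force']),'F',np.round(o['ft_force'],1))
E
python3 -c "
from h import *
go(.572,.0525,.275,51)"
```

```text
clock 1.00 pos [ 0.3016 -0.2865  0.277 ] az_y -29.0 tilt [ 0.001 -0.001] shift cm [42.76  7.2   0.21] twist -1.397 j6 1.32 w 0.0851 gf 0.0 F [ 0.8 -0.7  0.9]
```

send_rows(motion="-1 4.5 0.8 0 -0.15; -1 9 1.5 0 -0.3; -1 13.5 2.3 0 -0.45; -1 18 3 0 -0.6; -1 22.5 3.8 0 -0.7")

```text
clock: 1.5
eef_pos: [0.445, -0.1087, 0.2766]
tool_rot: [0.636, 0.772, 0.0, 0.0]
ft_force: [0.9, -1.0, 0.5]
grip_width: 0.0855
grasp_force: 0.0
```

```bash
python3 -c "
from h import *
go(.572,.0525,.275,51)"
```

```text
clock 1.50 pos [ 0.445  -0.1087  0.2766] az_y 11.1 tilt [ 0.001 -0.   ] shift cm [13.38 15.56  0.16] twist -0.697 j6 1.14 w 0.0855 gf 0.0 F [ 0.9 -1.   0.5]
```

send_rows(motion="-1 2.7 3.1 0 -0.14; -1 5.4 6.2 0 -0.28; -1 8 9.3 0 -0.42; -1 10.7 12.4 0 -0.56; -1 13.4 15.5 0 -0.7")

```text
clock: 2.0
eef_pos: [0.5722, 0.0518, 0.2763]
tool_rot: [0.332, 0.943, -0.0, 0.0]
ft_force: [0.4, -0.3, 0.4]
grip_width: 0.0852
grasp_force: 0.0
```

```bash
python3 - <<'E'
from h import *
go(.572,.0525,.275,51)
o=bot.get_obs();im=vision.camera('wrist');cv2.imwrite('pics/w1.png',im[:,:,::-1]);M=model('wrist',o)
print(proj(M,[[.572,.0525,.162],[.572,.0525,.13]]))
for t in("collar_center","spindle_top","set_screw"): print(t,[(np.round(d['rect']).tolist(),round(d['conf'],2)) for d in boxes_of('wrist',t)][:3])
E
```

```text
clock 2.00 pos [0.5722 0.0518 0.2763] az_y 51.2 tilt [ 0. -0.] shift cm [0.06 0.05 0.13] twist 0.004 j6 0.77 w 0.0852 gf 0.0 F [ 0.4 -0.3  0.4]
[[280.15282804 190.60268228]
 [280.08052921 180.5939383 ]]
collar_center [([286.0, 182.0, 54.0, 56.0], 0.96)]
spindle_top [([284.0, 187.0, 27.0, 36.0], 0.89)]
set_screw [([285.0, 183.0, 55.0, 55.0], 0.79)]
```

View pics/w1.png

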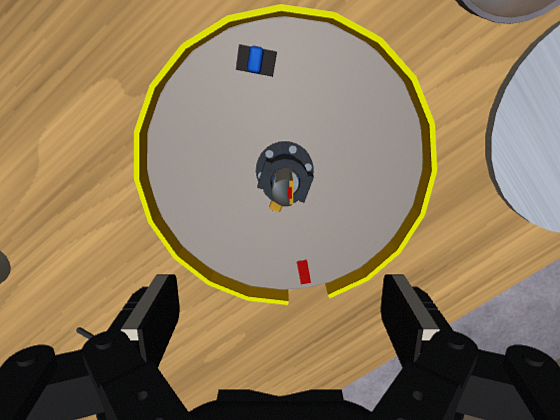

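Wrist view: the spindle top is near (284,188) with the red dash at (291,190), so the flat faces image right. The screw is at (276,207), the stripe at (304,272) and the notch gap at (289–327,295). Next I refine with rim fits and an enlarged crop.

```bash
cat >> h.py <<'E'
from scipy.optimize import least_squares
def rim(im,M):
    y=mask(im,(25,180,170),(33,255,255)); v,u=np.nonzero(y); P=back(M,np.c_[u,v],.102)[:,:2]
    s=least_squares(lambda p:np.hypot(*(P-p[:2]).T)-p[2],[.572,.0525,.143],loss='soft_l1',f_scale=.003).x
    a=np.sort(np.degrees(np.arctan2(P[:,1]-s[1],P[:,0]-s[0])));i=np.argmax(np.diff(a)*(a[1:]<30))
    r=mask(im,(0,170,120),(6,255,255)); n,l,st,c=cv2.connectedComponentsWithStats(r)
    print('rim',s.round(4),'gap',a[i],a[i+1],'mid',(a[i]+a[i+1])/2)
    for k in range(1,n):
        if st[k,4]>8:
            for z in(.08,.162):
                q=back(M,[c[k]],z)[0]; pts=np.argwhere(l==k)[:,::-1]; W=back(M,pts,z)[:,:2]; e=np.linalg.svd(W-W.mean(0))[2][0]
                print('red',c[k].round(1),st[k,4],'z',z,q.round(4),'az %.1f'%np.degrees(np.arctan2(q[1]-s[1],q[0]-s[0])),'line az %.1f'%(np.degrees(np.arctan2(e[1],e[0]))%180))
    return s
E
python3 - <<'E'
from h import *
im=cv2.imread('pics/w1.png')[:,:,::-1].copy();M=model('wrist',bot.get_obs());rim(im,M)
c=im[135:225,235:335];cv2.imwrite('pics/w1c.png',cv2.resize(c,None,fx=6,fy=6,interpolation=cv2.INTER_CUBIC)[:,:,::-1])
E
```

```text
rim [0.5744 0.0543 0.1447] gap -37.15763262829938 -19.486617942088838 mid -28.32212528519411
red [288.8 192.2] 51 z 0.08 [0.5966 0.0427 0.08  ] az -27.5 line az 138.1
red [288.8 192.2] 51 z 0.162 [0.5762 0.0565 0.162 ] az 49.3 line az 138.1
red [303.4 271.6] 228 z 0.08 [ 0.6813 -0.0033  0.08  ] az -28.3 line az 151.8
red [303.4 271.6] 228 z 0.162 [0.6417 0.0209 0.162 ] az -26.4 line az 151.8
```

View pics/w1c.png

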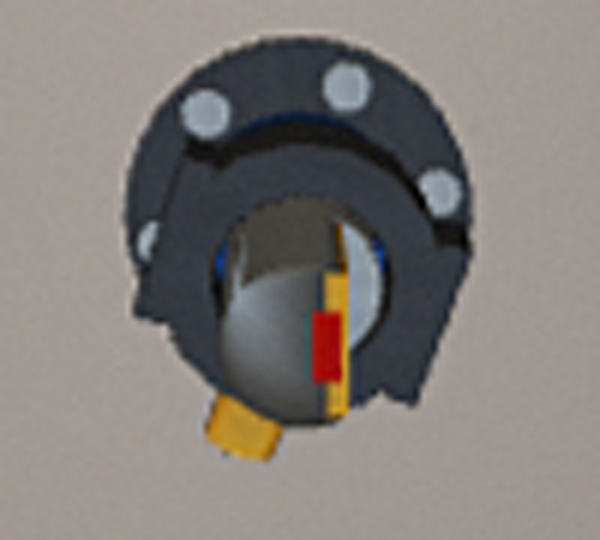

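The flat faces az 48°, the notch az −28.3°, so the spindle joint is about 1.33 rad. I descend to pinch.

```bash
python3 - <<'E'
from h import *
go(.5718,.0513,.136,48.1)
M=model('wrist',bot.get_obs()); c=np.array([.5740,.0538])
q=back(M,[[235+243/6,135+430/6]],.122)[0]; print(q,'screw az',np.degrees(np.arctan2(*(q[:2]-c)[::-1])),np.linalg.norm(q[:2]-c))
for a,b in(((185,145),(133,315)),((470,245),(415,405))):
    w=back(M,[[235+a[0]/6,135+a[1]/6],[235+b[0]/6,135+b[1]/6]],.13)[:,:2];d=w[1]-w[0];print('face az',np.degrees(np.arctan2(d[1],d[0])),np.linalg.norm(d))
E
```

```text
clock 2.20 pos [0.5713 0.051  0.2754] az_y 50.9 tilt [-0.002 -0.001] shift cm [-0.03  0.08 13.94] twist 0.049 j6 0.77 w 0.0856 gf 0.0 F [-0.3 -0.1  0.3]
[0.58945107 0.03103967 0.122     ] screw az -55.828999616009796 0.02750942233428292
face az -56.450043035741736 0.027305243106186483
face az -55.90770974691803 0.02638418824570812
```

send_rows(motion="-1 0 0.05 3 0.05; -1 0 0.05 6 0.05; -1 0 0.05 9 0.05; -1 0 0.05 12 0.05; -1 0 0.05 13.5 0.05")

```text
clock: 2.7
eef_pos: [0.5691, 0.0489, 0.139]
tool_rot: [0.36, 0.933, -0.001, -0.002]
ft_force: [0.2, -0.6, 0.8]
grip_width: 0.0853
grasp_force: 0.0
```

send_rows(motion="-0.5 0 0 0.3 0; 0 0 0 0.4 0; 0.2 0 0 0.4 0; 0.3 0 0 0.4 0; 0.3 0 0 0.4 0")

```text
clock: 3.2
eef_pos: [0.5724, 0.0506, 0.1384]
tool_rot: [0.358, 0.934, 0.0, 0.001]
ft_force: [0.1, -1.2, 0.2]
grip_width: 0.0299
grasp_force: 0.0
```

```bash
python3 - <<'E'
from h import *
go(.5718,.0513,.136,48.1)
im=vision.camera('wrist');cv2.imwrite('pics/w2.png',im[:,:,::-1])
E
```

```text
clock 3.20 pos [0.5724 0.0506 0.1384] az_y 48.0 tilt [0.002 0.   ] shift cm [0.09 0.02 0.24] twist -0.002 j6 0.82 w 0.0299 gf 0.0 F [ 0.1 -1.2  0.2]
```

View pics/w2.png

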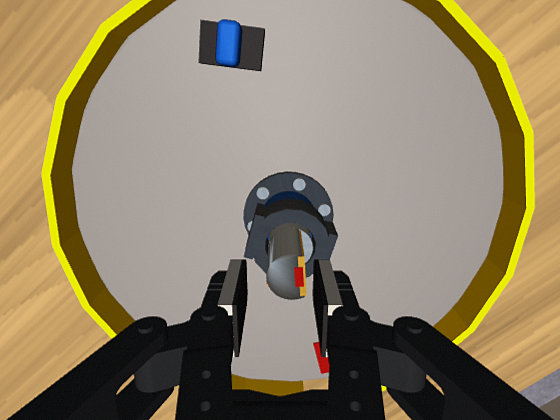

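Wrist view: the pads stand on either side of the spindle end at (286,280), with the flat and red dash at (299,275) facing the right pad. The gaps on the two sides look about equal. Before closing I check the centring.

```bash
python3 - <<'E'
from h import *
im=cv2.imread('pics/w2.png')[:,:,::-1].copy();o=bot.get_obs();M=model('wrist',o);s=rim(im,M)
print('axis top px',proj(M,[[s[0],s[1],.162],[.5738,.0535,.162]]),'tcp line',proj(M,[o['eef_pos'],o['eef_pos']+[0,0,.024]]))
g=cv2.cvtColor(im[245:305,255:320],cv2.COLOR_RGB2GRAY)
go(.5718,.0513,.136,48.1)
E
```

```text
rim [0.5756 0.0551 0.1446] gap -97.7734141763882 -13.632499981688717 mid -55.702957079038455
red [297.9 276.7] 140 z 0.08 [0.6159 0.029  0.08  ] az -33.0 line az 143.5
red [297.9 276.7] 140 z 0.162 [0.5771 0.0572 0.162 ] az 53.5 line az 143.5
red [321.2 359.4] 216 z 0.08 [ 0.6833 -0.0055  0.08  ] az -29.3 line az 156.7
red [321.2 359.4] 216 z 0.162 [0.6199 0.0353 0.162 ] az -24.0 line az 156.7
axis top px [[292.18597143 277.17437702]
 [286.92460761 276.68487987]] tcp line [[279.77886509 254.30998498]
 [279.89611103 278.32903123]]
clock 3.25 pos [0.5722 0.0506 0.1382] az_y 48.0 tilt [0.002 0.   ] shift cm [0.08 0.02 0.22] twist -0.002 j6 0.82 w 0.0299 gf 0.0 F [ 0.2 -0.6 -0.1]
```

send_rows(motion="0.3 0.05 0.25 0.2 0; 0.5 0.05 0.25 0.2 0; 0.8 0.05 0.25 0.2 0; 1 0.05 0.25 0.2 0; 1 0.05 0.25 0.2 0")

```text
clock: 3.75
eef_pos: [0.5736, 0.0537, 0.1354]
tool_rot: [0.358, 0.934, 0.001, 0.0]
ft_force: [1.7, 3.0, 0.7]
grip_width: 0.0134
grasp_force: 58.4
```

```bash
python3 - <<'E'
from h import *
go(.5732,.0527,.136,48.1)
E
```

```text
clock 3.75 pos [0.5736 0.0537 0.1354] az_y 48.1 tilt [0.001 0.001] shift cm [-0.04 -0.1  -0.06] twist -0.001 j6 0.82 w 0.0134 gf 58.4 F [1.7 3.  0.7]
```

```bash
python3 - <<'E'
from h import *
im=vision.camera('wrist');c=im[190:370,190:390];cv2.imwrite('pics/w3.png',cv2.resize(c,None,fx=3,fy=3,interpolation=cv2.INTER_CUBIC)[:,:,::-1])
E
```

```text
(no output)
```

View pics/w3.png

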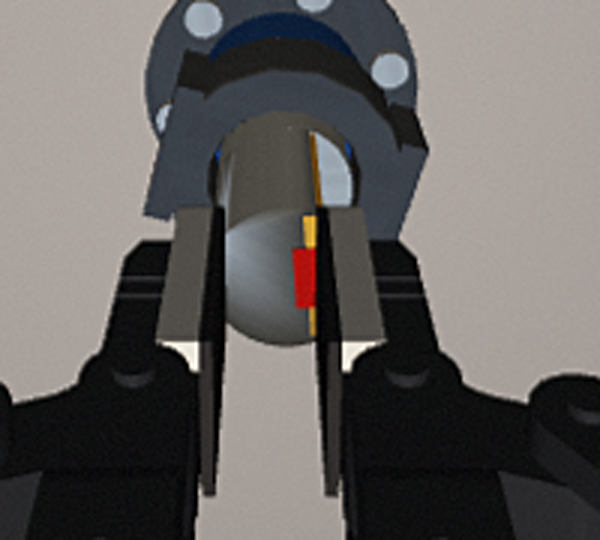

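The pinch is good: the right pad lies on the flat and the left pad on the round side. Now I turn it about the spindle's axis.

send_rows(motion="1 0.04 0 0 0.14; 1 0.08 0.01 0 0.28; 1 0.12 0.03 0 0.42; 1 0.16 0.05 0 0.56; 1 0.19 0.07 0 0.7")

```text
clock: 4.3
eef_pos: [0.574, 0.0559, 0.1355]
tool_rot: [0.658, 0.753, 0.002, 0.001]
ft_force: [6.3, 5.1, -2.8]
grip_width: 0.0133
grasp_force: 58.4
```

```bash
python3 - <<'E'
from h import *
n=np.radians(-28.3); go(.5755-.003*np.cos(n),.0555-.003*np.sin(n),.1355,-28.3)
E
```

```text
clock 4.30 pos [0.574  0.0559 0.1355] az_y 7.6 tilt [0.004 0.002] shift cm [ 0.12 -0.1  -0.  ] twist 0.627 j6 1.53 w 0.0133 gf 58.4 F [ 6.3  5.1 -2.8]
```

send_rows(motion="1 0.05 0.01 0 0.13; 1 0.1 0.03 0 0.26; 1 0.15 0.05 0 0.39; 1 0.2 0.08 0 0.52; 1 0.23 0.1 0 0.63")

```text
clock: 4.8
eef_pos: [0.5755, 0.0572, 0.1355]
tool_rot: [0.859, 0.512, 0.002, 0.001]
ft_force: [8.1, 1.9, -3.6]
grip_width: 0.0134
grasp_force: 58.4
```

send_rows(motion="1 0 0 0 0; 1 0 0 0 0; 1 0 0 0 0")

```text
clock: 5.1
eef_pos: [0.5755, 0.0571, 0.1355]
tool_rot: [0.858, 0.514, 0.002, 0.001]
ft_force: [7.1, 1.9, -4.2]
grip_width: 0.0133
grasp_force: 58.4
```

```bash
python3 - <<'E'
from h import *
n=np.radians(-28.3); go(.5755-.003*np.cos(n),.0555-.003*np.sin(n),.1355,-28.3)
o=bot.get_obs();im=vision.camera('wrist');cv2.imwrite('pics/w4.png',im[:,:,::-1]);rim(im,model('wrist',o))
E
```

```text
clock 5.10 pos [0.5755 0.0571 0.1355] az_y -28.2 tilt [0.005 0.   ] shift cm [-0.14 -0.22 -0.  ] twist 0.002 j6 2.16 w 0.0133 gf 58.4 F [ 7.1  1.9 -4.2]
rim [0.5764 0.055  0.1447] gap -145.1423180588612 -92.64862087808864 mid -118.89546946847491
red [465.7 217.5] 716 z 0.08 [ 0.6839 -0.0023  0.08  ] az -28.1 line az 151.7
red [465.7 217.5] 716 z 0.162 [0.6577 0.0466 0.162 ] az -5.9 line az 151.7
red [291.1 281.8] 129 z 0.08 [0.5588 0.0096 0.08  ] az -111.1 line az 63.4
red [291.1 281.8] 129 z 0.162 [0.5789 0.0541 0.162 ] az -19.5 line az 63.4
```

The flat now faces az about −27° against the notch at −28.3°. I release and turn the tool to the wrench faces (az 34°).

send_rows(motion="0.6 0 0 0 0; 0 0 0 0 0; -0.5 0 0 0 0; -1 0 0 0 0; -1 0 0 0 0")

```text
clock: 5.65
eef_pos: [0.5722, 0.0567, 0.1352]
tool_rot: [0.858, 0.513, -0.0, -0.0]
ft_force: [0.1, 0.8, -0.8]
grip_width: 0.0744
grasp_force: 0.0
```

```bash
python3 - <<'E'
from h import *
go(.577,.0557,.1355,34)
o=bot.get_obs();im=vision.camera('wrist');cv2.imwrite('pics/w5.png',im[:,:,::-1]);rim(im,model('wrist',o))
E
```

```text
clock 5.65 pos [0.5722 0.0567 0.1352] az_y -28.2 tilt [-0.001 -0.   ] shift cm [ 0.14  0.47 -0.03] twist -1.086 j6 2.16 w 0.0744 gf 0.0 F [ 0.1  0.8 -0.8]
rim [0.5763 0.055  0.1447] gap -139.1461765419833 -100.14031861521161 mid -119.64324757859745
red [471.3 215. ] 768 z 0.08 [ 0.6838 -0.0023  0.08  ] az -28.1 line az 151.9
red [471.3 215. ] 768 z 0.162 [0.6567 0.0467 0.162 ] az -5.9 line az 151.9
red [297.3 279.1] 143 z 0.08 [0.5601 0.009  0.08  ] az -109.5 line az 65.9
red [297.3 279.1] 143 z 0.162 [0.5789 0.0538 0.162 ] az -25.8 line az 65.9
```

send_rows(motion="-1 0.04 0.1 0 -0.14; -1 0.07 0.2 0 -0.28; -1 0.1 0.3 0 -0.42; -1 0.14 0.47 0 -0.56; -1 0.14 0.47 0 -0.7")

```text
clock: 6.2
eef_pos: [0.5775, 0.0559, 0.1353]
tool_rot: [0.628, 0.778, -0.0, 0.0]
ft_force: [0.8, 0.2, -0.1]
grip_width: 0.0855
grasp_force: 0.0
```

send_rows(motion="-1 0 0 0 -0.14; -1 0 0 0 -0.28; -1 0 0 0 -0.386; -1 0 0 0 -0.386; -1 0 0 0 -0.386")

```text
clock: 6.7
eef_pos: [0.5774, 0.0559, 0.1353]
tool_rot: [0.47, 0.883, -0.0, -0.0]
ft_force: [0.4, 0.0, -0.3]
grip_width: 0.0855
grasp_force: 0.0
```

```bash
python3 - <<'E'
from h import *
go(.577,.0557,.101,34)
o=bot.get_obs();im=vision.camera('wrist');cv2.imwrite('pics/w6.png',im[:,:,::-1]);M=model('wrist',o);rim(im,M)
print(proj(M,[[.577,.0557,.162],[.577,.0557,.13]]).round(0))
E
```

```text
clock 6.70 pos [0.5774 0.0559 0.1353] az_y 33.9 tilt [-0. -0.] shift cm [ 0.   -0.04  3.43] twist -0.002 j6 1.08 w 0.0855 gf 0.0 F [ 0.4  0.  -0.3]
rim [0.5758 0.0553 0.1447] gap -75.83890725404864 2.442553528809526 mid -36.698176862619555
red [279.1 286. ] 141 z 0.08 [0.6063 0.0119 0.08  ] az -54.9 line az 65.5
red [279.1 286. ] 141 z 0.162 [0.5783 0.0537 0.162 ] az -32.3 line az 65.5
red [352.7 349. ] 486 z 0.08 [ 0.6833 -0.0023  0.08  ] az -28.2 line az 152.4
red [352.7 349. ] 486 z 0.162 [0.6268 0.0448 0.162 ] az -11.6 line az 152.4
[[279. 281.]
 [279. 250.]]
```

View pics/w6.png

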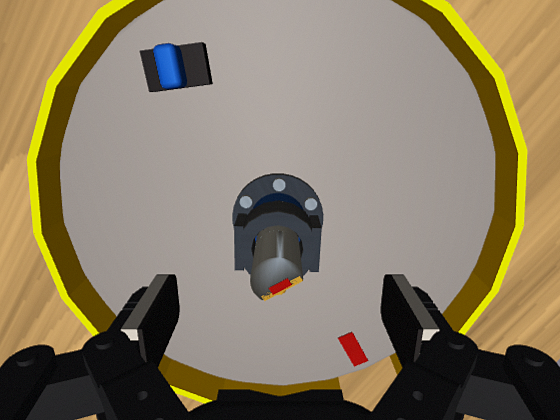

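Wrist view: the collar's faces are at columns 234 and 320, parallel to the pads and centred at 277. The flat's dash is at (279,286). I lower the tool and close on the faces.

send_rows(motion="-1 0 -0.05 1.2 0; -1 0 -0.05 2.4 0; -1 0 -0.05 3.4 0; -0.5 0 -0.05 3.4 0; -0.2 0 -0.05 3.4 0")

```text
clock: 7.25
eef_pos: [0.5766, 0.0557, 0.1005]
tool_rot: [0.469, 0.883, -0.0, -0.001]
ft_force: [0.4, -0.7, 0.3]
grip_width: 0.0593
grasp_force: 0.0
```

send_rows(motion="0 0 0 0 0; 0.3 0 0 0 0; 0.6 0 0 0 0; 1 0 0 0 0; 1 0 0 0 0")

```text
clock: 7.75
eef_pos: [0.5775, 0.0557, 0.1022]
tool_rot: [0.469, 0.883, 0.0, 0.001]
ft_force: [-1.6, -1.0, 5.4]
grip_width: 0.0417
grasp_force: 61.1
```

```bash
python3 - <<'E'
from h import *
go(.577,.0557,.101,61.7)
o=bot.get_obs();im=vision.camera('wrist');cv2.imwrite('pics/w7.png',im[:,:,::-1]);M=model('wrist',o);rim(im,M)
E
```

```text
clock 7.75 pos [0.5775 0.0557 0.1022] az_y 34.0 tilt [0.001 0.   ] shift cm [ 0.02 -0.04  0.12] twist -0.483 j6 1.07 w 0.0417 gf 61.1 F [-1.6 -1.   5.4]
rim [0.5758 0.0552 0.1443] gap -93.0939300131387 -18.623578441756774 mid -55.85875422744774
red [279.8 334.3] 220 z 0.08 [ 6.154e-01 -3.000e-04  8.000e-02] az -54.5 line az 66.1
red [279.8 334.3] 220 z 0.162 [0.5783 0.054  0.162 ] az -25.2 line az 66.1
```

View pics/w7.png

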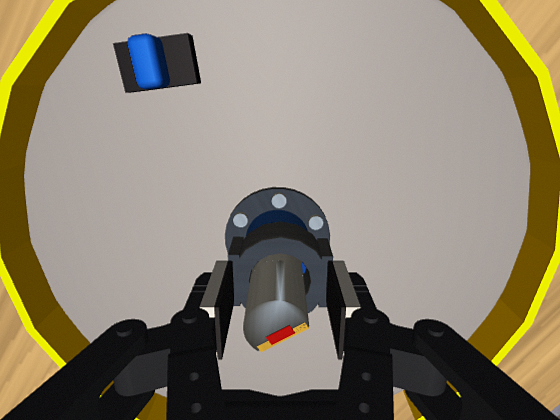

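The pads are on both wrench faces, closed at (222–340, 310). I lift slightly, then turn by about 0.51 rad.

send_rows(motion="1 0 0 -0.3 0; 1 0 0 -0.4 -0.12; 1 0 0 -0.4 -0.25; 1 0 0 -0.4 -0.38; 1 0 0 -0.4 -0.51")

```text
clock: 8.3
eef_pos: [0.5766, 0.0558, 0.1044]
tool_rot: [0.229, 0.974, -0.0, -0.001]
ft_force: [0.7, -0.2, -2.4]
grip_width: 0.0415
grasp_force: 60.8
```

```bash
python3 - <<'E'
from h import *
go(.577,.0557,.101+.032,63.5)
o=bot.get_obs();im=vision.camera('wrist');cv2.imwrite('pics/w8.png',im[:,:,::-1]);M=model('wrist',o);rim(im,M)
E
```

```text
clock 8.30 pos [0.5766 0.0558 0.1044] az_y 63.6 tilt [-0.001  0.   ] shift cm [-0.03  0.01 -2.86] twist 0.001 j6 0.56 w 0.0415 gf 60.8 F [ 0.7 -0.2 -2.4]
rim [0.5756 0.055  0.1443] gap -61.33935839160174 8.404783245197143 mid -26.4672875732023
red [275.9 330.5] 215 z 0.08 [0.635  0.0243 0.08  ] az -27.3 line az 63.9
red [275.9 330.5] 215 z 0.162 [0.5779 0.0538 0.162 ] az -27.6 line az 63.9
red [273.2 387.2] 238 z 0.08 [0.6757 0.002  0.08  ] az -27.9 line az 7.2
red [273.2 387.2] 238 z 0.162 [0.6011 0.041  0.162 ] az -28.7 line az 7.2
```

send_rows(motion="1 0 0 -0.7 0; 1 0 0 -1.4 0; 1 0 0 -2.1 0; 1 0 0 -2.7 0; 1 0 0 -2.98 0")

```text
clock: 8.85
eef_pos: [0.5773, 0.0556, 0.136]
tool_rot: [0.232, 0.973, -0.0, 0.0]
ft_force: [-1.6, -0.4, -2.6]
grip_width: 0.0415
grasp_force: 60.9
```

send_rows(motion="1 0 0 0 0; 1 0 0 0 0; 1 0 0 0 0")

```text
clock: 9.15
eef_pos: [0.5771, 0.0558, 0.1349]
tool_rot: [0.231, 0.973, 0.0, -0.0]
ft_force: [-0.1, -0.3, -2.7]
grip_width: 0.0418
grasp_force: 61.3
```

```bash
python3 - <<'E'
from h import *
go(.577,.0557,.1342,63.5)
o=bot.get_obs();im=vision.camera('wrist');M=model('wrist',o);rim(im,M)
S=vision.camera('side')[170:230,285:365]
a=cv2.resize(im[220:400,190:370],(400,400),interpolation=cv2.INTER_CUBIC);b=cv2.resize(S,(400,300),interpolation=cv2.INTER_CUBIC);b=np.vstack([b,np.zeros((100,400,3),np.uint8)])
cv2.imwrite('pics/w9.png',np.hstack([a,b])[:,:,::-1])
E
```

```text
clock 9.15 pos [0.5771 0.0558 0.1349] az_y 63.2 tilt [-0.  0.] shift cm [ 0.   -0.01  0.07] twist -0.004 j6 0.56 w 0.0418 gf 61.3 F [-0.1 -0.3 -2.7]
rim [0.5759 0.0549 0.1448] gap -83.64582265959214 -60.279073956984774 mid -71.96244830828846
red [276.1 285.5] 141 z 0.08 [0.6225 0.0304 0.08  ] az -27.8 line az 69.3
red [276.1 285.5] 141 z 0.162 [0.578  0.0537 0.162 ] az -30.8 line az 69.3
red [274.  363.4] 472 z 0.08 [ 0.6832 -0.0022  0.08  ] az -28.0 line az 153.7
red [274.  363.4] 472 z 0.162 [0.6162 0.0332 0.162 ] az -28.4 line az 153.7
```

View pics/w9.png

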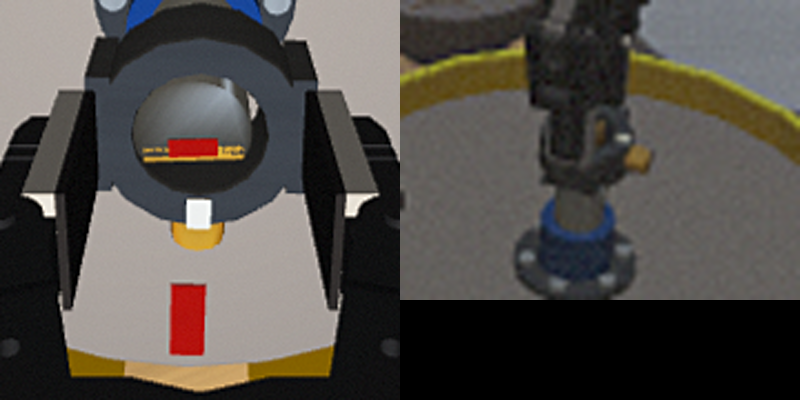

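Final view: the spindle end at (193,125) is flush within the collar bore. The white dash and screw at (199,215) line up with the flat's line at (195,150), the red stripe at (188,320) and the notch. I check the flat's angle more precisely.

```bash
python3 - <<'E'
from h import *
for k in range(3):
    o=bot.get_obs();im=vision.camera('wrist');M=model('wrist',o)
    m=mask(im,(0,110,60),(28,255,255)); m[:278]=0; m[296:]=0; m[:,:250]=0; m[:,304:]=0
    v,u=np.nonzero(m); P=back(M,np.c_[u,v],.162)[:,:2]
    bot_=np.array([[x,v[u==x].max()] for x in np.unique(u)]) # outer (notch-side) edge
    W=back(M,bot_,.162)[:,:2]; e=np.linalg.svd(W-W.mean(0))[2][0]; a=np.degrees(np.arctan2(e[1],e[0]))%180
    print(len(u),u.min(),u.max(),v.min(),v.max(),'edge normal az %.1f'%(a-90),'mid',W.mean(0).round(4), 'len',np.linalg.norm(W[-1]-W[0]).round(4))
    w=mask(im,(0,0,200),(180,40,255)); w[:302]=0;w[330:]=0;w[:,:265]=0;w[:,295:]=0
    v,u=np.nonzero(w); print('white',u.mean(),v.mean(),back(M,[[u.mean(),v.mean()]],.162)[0].round(4))
E
```

```text
339 254 299 282 292 edge normal az -25.3 mid [0.5809 0.0524] len 0.0202
white 278.89285714285717 315.9214285714286 [0.5928 0.0476 0.162 ]
342 254 299 282 292 edge normal az -25.3 mid [0.581  0.0524] len 0.0202
white 278.89285714285717 315.9214285714286 [0.5929 0.0476 0.162 ]
355 254 299 282 292 edge normal az -25.3 mid [0.5809 0.0524] len 0.0202
white 278.89285714285717 315.9214285714286 [0.5928 0.0476 0.162 ]
```

```bash
python3 -c "
from workcell import workorder
print(workorder.job_done())"
```

```text
the job is handed in; nothing more can be done
None
```

I handed the job in at about 9.5 s with the arm still holding the collar flush, level and still. By my last camera check, the flat faces the notch within about 0.05 rad and the set screw is within about 1 mm of the flat's middle line. I moved none of the bystanders. The hand-in gave no verdict.

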